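Slide a winch thrust washer over the lip and press it home

TASK

The bronze thrust washer lies on the landing of the winch gear base. Slide it over the raised lip, in under the two keeper strips, so that it drops into the pocket; then press it straight down, gently but firmly with about 15 N, until its stiff seat has gone all the way down and bottoms hard. Never push on the washer or the base with more than 20 N, leave the bearing, gear and spindle beside it where they are, and finish with the gripper clear.

Things in the scene. Friction and masses are not known exactly. Their poses are not given: they have to be found in the camera images.
- gear_base: Fixed aluminium block on a round grey flange (230 mm across, 10 mm high, centred at x = -15 mm). Origin: at table height, mid-width, straight below the pocket-side edge of the lip; z up, x points along the slide direction from the landing over the lip into the pocket, y across.
- landing (a point): Middle of the flat landing's top, 34 mm above the table, 60.5 mm before the lip's pocket-side edge; the landing is 89 mm long (x) and 130 mm wide (y). Axes as the gear base.
- mouth (a point): Foot of the lip's ramp, mid-width, 34 mm above the table, 16 mm before the lip's pocket-side edge. Walls either side at y +-32 mm run from here along the pocket, 50 mm high; two lead-in strips, 48 mm high, flare back from it at 15 degrees to y +-39 mm at 28 mm before it. A washer not lined up wedges there. Axes as the gear base.
- lip (a point): Middle of the pocket-side edge of the lip's crest, 38 mm above the table. The crest is the top edge of a ramp: before it (along -x) the ramp falls 4 mm over 16 mm to the landing; beyond it a sheer drop into the pocket. Axes as the gear base.
- slot (a point): Middle of the slot between two flat steel keeper strips over the pocket, on their top (z 54 mm above the table, strips 4 mm thick, 49 mm long in x from 16 mm beyond the lip's edge). The slot is 46 mm wide: the washer cannot be lowered in flat, but shut fingers pass through. Axes as the gear base.
- home (a point): Middle of the pocket (63 mm long in x, 64 wide), 31.5 mm beyond the lip's edge, 10 mm below its crest. The floor, a dark seat plate, slides stiffly down (6 N, no spring, stays put) by an unmeasured 3 to 5 mm onto a hard stop. Unmeasured shims set the stop: 7.5 to 12.5 mm below the crest. The washer's underside ends there.
- washer: Flat bronze ring: 60 mm outside diameter, 16 mm bore, 6 mm thick, 0.11 kg nominal, plain on both faces. Origin: centre of its underside, z up through it. Starts lying flat on the landing. It may lie up to 3 mm off the pocket's middle when in the pocket. Dropped in, its underside is 2.5 to 9.5 mm below the lip's crest; pressed home, 7.5 to 12.5 mm.
- bearing: Bystander: open dark roller-bearing cage, ring 56 mm across, 24 mm high, standing flat on the table beside the base. Origin: centre of its underside.
- gear: Bystander: small bronze gear with a hub, 50 mm across, 32 mm high, on the table beside the base. Origin: centre of its underside.
- spindle: Bystander: stepped steel spindle lying along its x axis, about 111 mm long, 24 mm high, on the table beside the base. Origin: on its underside, 55 mm from either end.
There are look-alikes about, which are no part of the job. What is shaped like the washer but blue or purple is not meant.

How it is judged (in metres and radians):
On the way, in this order (a step that is already met when the one before it is completed fails the run):
1. the washer has dropped over the lip and lies flat in the pocket (horizontal distance between washer and home below 0.005 m and angle between washer's own z axis and vertical below 0.06 rad and z of washer in the frame of home below 0.009 m), for 0.1 s.
2. the washer is down at the bottom of the pocket and the fingers press on it with more than 11 N for 0.2 s (horizontal distance between washer and home below 0.005 m and angle between washer's own z axis and vertical below 0.06 rad and z of washer in the frame of home between -0.0045 and 0.0035 m and contact force between the fingers and washer above 11 N), for 0.2 s.
At the end, for the whole second after the job is handed in: The washer lies at rest and flat (within 0.06 rad) in the pocket, within 5 mm of its middle, its underside between 3.5 mm above and 4.5 mm below the home point (the hard stop lies within 2.5 mm of it) (horizontal distance between washer and home below 0.005 m and angle between washer's own z axis and vertical below 0.06 rad and z of washer in the frame of home between -0.0045 and 0.0035 m and linear speed of washer below 0.01 m/s); the robot touches nothing.
It fails at once if more than 20 N between fingers and washer (contact force between the fingers and washer above 20 N).
It fails at once if more than 20 N between the robot and the gear base (contact force between the arm and gear_base above 20 N).
It fails at once if more than 20 N between fingers and the gear base (contact force between the fingers and gear_base above 20 N).
It fails at once if a bystander is moved more than 15 mm (distance of any of bearing, gear, spindle from where it was at the start of the episode above 0.015 m).
It also fails if it takes over 70 s, if anything falls off the work surface, if the arm or the gripper's body presses on something with over 40 N, if the wrist force passes 120 N, or if a joint passes its speed limit or range.

ROBOT

A 6-joint arm with a two-finger parallel gripper is mounted at the origin on the work surface. World frame = base frame: x ahead of the robot, y to its left, z up, the work surface at z = 0. Lengths are in mm, angles in rad, forces in N, time in s.
With the tool pointing down it reaches from about 325 to 900 mm from the base axis. Payload 3.5 kg.
Tool frame: the origin (TCP) lies midway between the tips of the shut fingers; the grasp point (between the pads) lies 19 mm behind it (manip.grip_depth is the distance from the TCP to the grasp point, in mm); z points along the fingers, y is the line along which they close (so a half turn about z gives the same grasp; the last joint's range is limited). The gripper opens to 85 mm and grips with 20 to 120 N. Pads are 22 mm wide; open, the fingers measure 114 mm over their backs; the gripper's body (76 mm by 85 mm) begins 54 mm behind the grasp point. The pads swing forward as they close: fully open they stand 13 mm farther back than shut.
Start: joints at [1.054, 0.276, -0.026, 1.268, 0, 1.467], TCP at [251.313, 572.244, 231.313] pointing down, gripper open.
Joint ranges: [-3.12, 3.12], [-0.85, 1.88], [-1.08, 1.24], [-1.95, 2.15], [-1.57, 1.53], [-3.14, 3.14]. Speed limits (rad/s): [2.57, 2.57, 3.14, 3.14, 3.14, 3.14].

INTERFACE

Orientations are given as a rotation vector (axis times angle).
In Python, from bench import manip gives the robot as it stands.
- The arm moves only by the tool send_rows, never from a script. Its argument "moves" is a list of rows, each a list of 2 entries, a list of its own where there are three numbers: the shift along the world's x, y, z in units of 60 mm (1.0 is 60 mm), then the turn about the world's z in units of 10 degrees (1.0 is 10 degrees). A call has 1 to 5 rows; each row shifts and turns the commanded pose from where the row before left it; what a row does not reach is not made up. A row lasts 1/8 s, in which the tool goes at most 62.5 mm and 10.7 degrees, less where a joint would pass 70% of its speed; a pose out of reach is approached as far as the arm can. A call is refused whole if a number of a shift passes 1 or a number of a turn 1, either way. A call with a gripper value outside its range is refused whole. "jaw" is the opening, from 0 (shut) to 1 (fully open), set as the call begins (left out, the last holds). The fingers move at their own pace and stop on an object; "squeeze" is the grip in N (left out, the last holds). Time passes only in rows, so rows that do not move let the fingers close. It gives the time, the measured TCP pose, the force, the opening and the grip force at its end, in the units of the state.
- manip.state(): the state, without advancing time (a new reading comes with each control period).
- manip.camera(name): name is "side" or "top" or "wrist"; returns a dict with "img" (400x640x3 uint8, blue, green, red), "fx", "fy", "cx", "cy" (pixels), "pose" (4x4, takes a point from camera to world coordinates). Camera axes: x right, y up, looking along -z (the intrinsics and any distortion apply to the point x, -y, -z); pixel columns grow to the right and rows downward; lengths in mm; the calibration is good to about 2 mm. A picture is of the moment at which its call begins. There is no depth.
- manip.job_done(): hands the job in; it is judged then, once.
The state is a dict: "time": time; "joint_pos": joint angles; "qd": joint speeds; "tau": joint torques, N m; "tool_pos": TCP position; "eef_rot": TCP orientation; "wrist_force": force on the tool from outside, world axes, zero at the start; "moment": the same for the moment, N m; "grip_width": finger opening in mm; "gripper_force": force on a finger pad.
Only numpy, scipy, OpenCV 4.12 (cv2) and the standard library are available. Lean on these libraries where they do the work, as an engineer would, in place of code of your own. Each camera call takes 0.05 s, during which the arm holds its last target. There are 200 camera calls.

## Working session

There is one attempt and no reset: what is moved stays moved. The work goes in short steps, Python scripts to look and compute and a tool call to move; the robot and the scene stay as the last step left them, time stands still between calls to the robot, and variables do not carry over. Pictures are saved under pics/ and viewed, at most 10 in all, crops included, and the job is handed in when it is done.

Besides the shell and the picture viewer there is one more tool, called after "Call:" by a JSON object that holds its "api" and its "payload". send_rows: Moves the arm, as the interface text tells. Its arguments: {"type":"object","properties":{"moves":{"type":"array"},"jaw":{"type":"number"},"squeeze":{"type":"number"}},"required":["moves"]}

```bash
mkdir -p pics; ls; cat > h.py <<'E'
import numpy as np, cv2
from bench import manip
def cam(n):
    c=manip.camera(n); return c
def ray(c,u,v):
    P=np.array(c["pose"]); d=np.array([(u-c["cx"])/c["fx"],-(v-c["cy"])/c["fy"],-1.])
    return P[:3,3],P[:3,:3]@d
def onz(c,u,v,z):
    o,d=ray(c,u,v); return o+d*(z-o[2])/d[2]
def proj(c,p):
    P=np.array(c["pose"]); q=P[:3,:3].T@(np.array(p,float)-P[:3,3])
    return c["cx"]+c["fx"]*q[0]/-q[2], c["cy"]+c["fy"]*-q[1]/-q[2]
def tri(rays):
    A=np.zeros((3,3));b=np.zeros(3)
    for o,d in rays:
        d=d/np.linalg.norm(d);M=np.eye(3)-np.outer(d,d);A+=M;b+=M@o
    return np.linalg.solve(A,b)
E
python3 - <<'E'
from h import *
for n in ("top","side"):
    c=cam(n); cv2.imwrite(f"pics/{n}0.png",c["img"]); print(n,{k:c[k] for k in c if k!="img"})
print(manip.state())
E
```

```text
pics
top {'fx': 445.13453926821734, 'fy': 445.13453926821734, 'cx': 321.4723136285615, 'cy': 199.0730547971675, 'pose': array([[ 7.90176279e-03,  9.93271281e-01, -1.15541007e-01,
         3.99711045e+02],
       [-9.99350836e-01,  1.19054207e-02,  3.40024664e-02,
         7.38537768e+01],
       [ 3.51492377e-02,  1.15197322e-01,  9.92720559e-01,
         9.31813333e+02],
       [ 0.00000000e+00,  0.00000000e+00,  0.00000000e+00,
         1.00000000e+00]])}
side {'fx': 519.7351037349964, 'fy': 519.7351037349964, 'cx': 322.39873079473955, 'cy': 204.5925651250294, 'pose': array([[ 9.84798159e-01,  9.55700053e-02, -1.45048128e-01,
         3.13463236e+02],
       [-1.73405248e-01,  5.89739175e-01, -7.88757456e-01,
        -9.00390016e+02],
       [ 1.01590093e-02,  8.01918998e-01,  5.97346395e-01,
         8.06398330e+02],
       [ 0.00000000e+00,  0.00000000e+00,  0.00000000e+00,
         1.00000000e+00]])}
{'time': 0.1, 'joint_pos': array([ 1.05362753e+00,  2.77080393e-01, -2.77633943e-02,  1.26801618e+00,
       -1.33858044e-05,  1.46740618e+00]), 'qd': array([ 0.0005535 ,  0.00028112,  0.00244336, -0.00052824, -0.00082122,
       -0.00020436]), 'tau': array([-4.63782339e-05, -4.46708107e+01,  2.96128571e+01,  8.42772162e-03,
       -9.92030982e-05, -6.47902809e-06]), 'tool_pos': array([250.94322919, 571.62113789, 230.24770531]), 'eef_rot': array([-0.645208  , -3.07399138,  0.00309258]), 'wrist_force': array([ 0.21611727, -0.41720182, -0.04711991]), 'moment': array([-0.02855837, -0.00396921, -0.00569093]), 'gripper_force': 0.0, 'grip_width': 85.45244160616646}
```

View pics/top0.png

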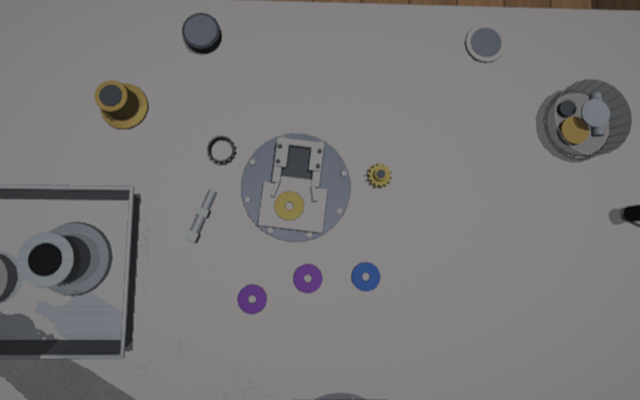

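View pics/side0.png

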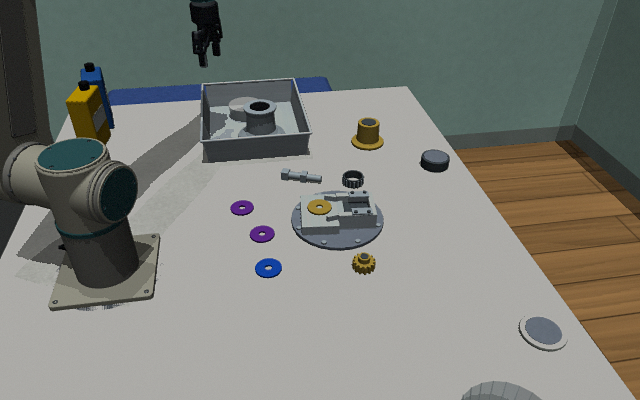

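The top view shows the bronze ring at (289,206) on the landing of the base, with the slide direction up the picture. The side view shows it at (319,207). The look-alikes in the top view are purple rings at (252,299) and (308,278) and a blue ring at (366,276). Only the ring at (289,206) is bronze and on the landing, so it fits the description. I'll confirm it in a crop and measure.

```bash
cat >> h.py <<'E'
def bronze(c,u0,v0,r):
    h=cv2.cvtColor(c["img"],cv2.COLOR_BGR2HSV); m=cv2.inRange(h,(12,90,60),(32,255,255))
    k=np.zeros_like(m); cv2.circle(k,(int(u0),int(v0)),int(r),255,-1); m&=k
    cs,_=cv2.findContours(m,cv2.RETR_EXTERNAL,cv2.CHAIN_APPROX_NONE)
    return cv2.fitEllipse(cv2.convexHull(max(cs,key=cv2.contourArea)))
E
python3 - <<'E'
from h import *
t=cam("top"); s=cam("side")
et=bronze(t,289,206,24); es=bronze(s,319,207,20)
print(et,es)
print("tri",tri([ray(t,*et[0]),ray(s,*es[0])]), "top@z40",onz(t,*et[0],40),"side@z40",onz(s,*es[0],40))
cv2.imwrite("pics/crop1.png",cv2.resize(t["img"][125:250,230:400],None,fx=4.5,fy=4.5,interpolation=cv2.INTER_CUBIC))
E
```

```text
((288.7822570800781, 205.41587829589844), (27.600343704223633, 28.400562286376953), 77.71417236328125) ((318.9900207519531, 206.43714904785156), (14.992490768432617, 23.51711654663086), 90.39690399169922)
tri [490.38239979 109.02265316  37.28026089] top@z40 [489.88803607 108.93687592  40.        ] side@z40 [489.97807581 105.45881356  40.        ]
```

View pics/crop1.png

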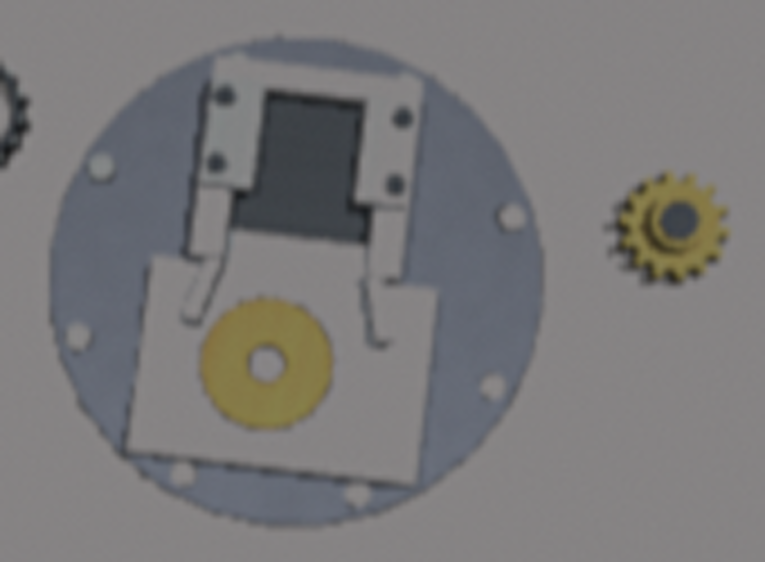

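The crop confirms the bronze ring at (267,364) on the landing, its colour and place matching the description. The base's slide axis is yawed about -6.5° in the world. Next I'll move the wrist camera over the base for a finer measurement.

Call:
{"api": "send_rows", "payload": {"moves": [[[0.44,-0.85,0],0.19],[[0.44,-0.85,0],0.19],[[0.44,-0.85,0],0.19],[[0.44,-0.85,0],0.19],[[0.44,-0.85,0],0.19]]}}

```text
time: 0.82
tool_pos: [383.8, 315.6, 231.3]
eef_rot: [0.386, 3.117, 0.0]
wrist_force: [1.2, 0.0, 0.4]
grip_width: 85.5
gripper_force: 0.0
```

Call:
{"api": "send_rows", "payload": {"moves": [[[0.44,-0.85,0],0.19],[[0.44,-0.85,0],0.19],[[0.2,-0.7,0],0.19],[[0,-0.7,0],0.19],[[0,0,0],0]]}}

```text
time: 1.45
tool_pos: [448.0, 129.1, 231.1]
eef_rot: [-0.188, -3.135, 0.001]
wrist_force: [0.7, 0.1, -0.2]
grip_width: 85.4
gripper_force: 0.0
```

```bash
python3 - <<'E'
from h import *
c=cam("wrist"); cv2.imwrite("pics/w1.png",c["img"]); s=manip.state(); print(s["time"],s["tool_pos"],s["eef_rot"],s["wrist_force"],s["joint_pos"]); print(c["pose"],c["fx"],c["cx"],c["cy"])
E
```

```text
1.5 [448.02800241 130.31606028 231.19870199] [-1.85479978e-01 -3.13580687e+00 -5.26134625e-04] [ 0.42895009  1.2893144  -0.59813401] [ 1.44130956e-01 -6.40117007e-03 -3.53791105e-01  1.22363755e+00
  3.89650132e-04  2.62291328e-01]
[[ 1.18893071e-01 -9.38171620e-01 -3.25112981e-01  3.62194486e+02]
 [ 9.92907055e-01  1.12295164e-01  3.90560620e-02  1.40387643e+02]
 [-1.32673521e-04 -3.27450467e-01  9.44868337e-01  3.74085878e+02]
 [ 0.00000000e+00  0.00000000e+00  0.00000000e+00  1.00000000e+00]] 322.6312391397153 318.2486431382979 200.6254520107142
```

View pics/w1.png

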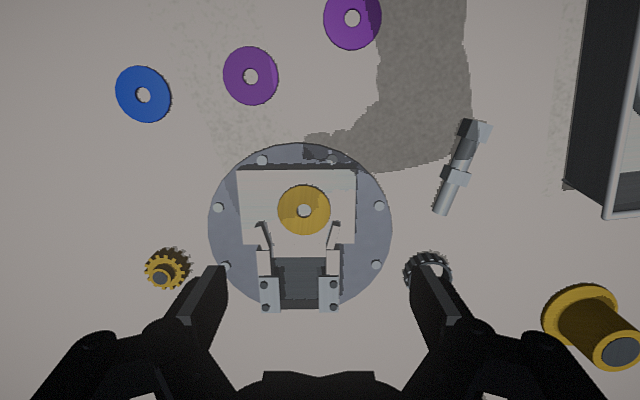

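The wrist view shows the washer at (304,209) on the landing, the mouth below it near (300,250), and the dark seat at (300,280). The slide axis points down the image. I'll go lower for a second, sharper view.

Call:
{"api": "send_rows", "payload": {"moves": [[[0.15,-0.1,-0.6],0],[[0.15,-0.1,-0.6],0],[[0.15,-0.1,-0.6],0],[[0,0,0],0],[[0,0,0],0]]}}

```text
time: 2.12
tool_pos: [475.5, 114.1, 124.3]
eef_rot: [0.179, 3.136, 0.001]
wrist_force: [-0.3, 0.2, 0.4]
grip_width: 85.5
gripper_force: 0.0
```

```bash
python3 - <<'E'
from h import *
c=cam("wrist"); cv2.imwrite("pics/w2.png",c["img"]); s=manip.state(); print(s["time"],s["tool_pos"],s["eef_rot"],s["wrist_force"])
import pickle; pickle.dump(c,open("w2.pkl","wb"))
cv2.imwrite("pics/w2c.png",cv2.resize(c["img"][100:400,140:500],None,fx=2,fy=2,interpolation=cv2.INTER_CUBIC))
E
```

```text
2.175 [475.99563054 114.0969834  124.87573622] [1.79409125e-01 3.13424191e+00 9.80842722e-04] [0.31874754 0.00598895 1.23223919]
```

View pics/w2c.png

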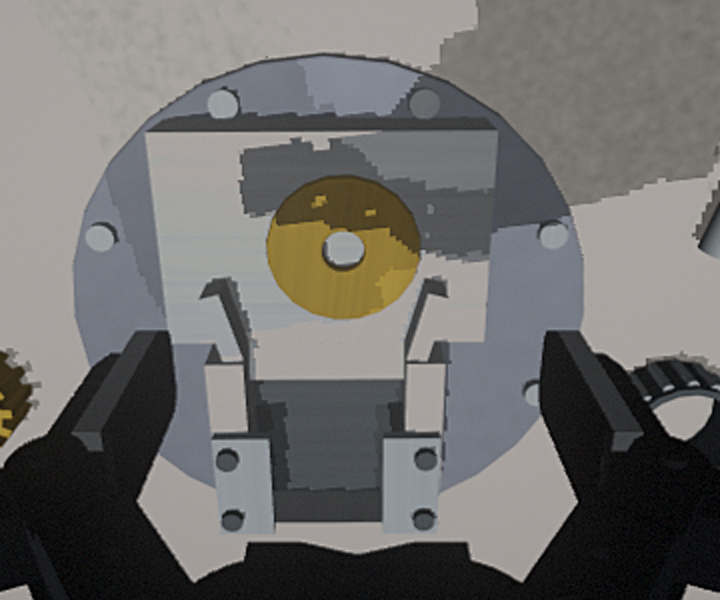

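The crop shows the washer's bore at (344,250), and the landing's rear corners at (147,130) and (497,131). The crest edge runs (255,380)–(404,380), and the slot corners are at (272,435), (383,434), (274,521) and (382,521). I'll cast these rays now.

```bash
python3 - <<'E'
from h import *
import pickle
c=pickle.load(open("w2.pkl","rb"))
P=lambda x,y,z: onz(c,140+x/2,100+y/2,z)[:2]
A,B=P(147,130,34),P(497,131,34); print("rear corners",A,B,np.linalg.norm(A-B))
C,D=P(255,380,38),P(404,380,38); print("crest",C,D,np.linalg.norm(C-D),(C+D)/2)
S=[P(272,435,54),P(383,434,54),P(274,521,54),P(382,521,54)]; print("slot",S, np.mean(S,0), np.linalg.norm(S[0]-S[1]),np.linalg.norm(S[0]-S[2]))
for a,b in((A,B),(C,D),(S[0],S[1]),(S[2],S[3])):
    d=b-a; print("yaw y-axis->x", np.degrees(np.arctan2(d[1],d[0]))-90)
d=np.mean(S[2:],0)-np.mean(S[:2],0); print("yaw slot",np.degrees(np.arctan2(d[1],d[0])))
m=(A+B)/2; d=np.mean(S,0)-m; yaw=np.arctan2(d[1],d[0]); print("long yaw",np.degrees(yaw),np.linalg.norm(d),"expect",105+40.5)
x=np.array([np.cos(yaw),np.sin(yaw)]); y=np.array([-x[1],x[0]])
o=[m+105*x,(C+D)/2,np.mean(S,0)-40.5*x]; print("origin",o)
e=bronze(c,312,224,45); w=onz(c,*e[0],40); print("washer",w,e,"bore",P(344,248.5,38))
t=cam("top");et=bronze(t,289,206,24); print("tri washer",tri([ray(c,*e[0]),ray(t,*et[0])]),"washer on top cam",onz(t,*et[0],40))
O=np.mean(o,0); 
for q in o:print("washer local",x@(w[:2]-q),y@(w[:2]-q))
r=manip.state()["eef_rot"]
from scipy.spatial.transform import Rotation as R
ty=R.from_rotvec(r).as_matrix()[:,1]; print("tool y yaw",np.degrees(np.arctan2(ty[1],ty[0])))
E
```

```text
rear corners [433.65621915  42.38843552] [448.69760328 170.46220264] 128.9539959093606
crest [542.08035023  65.15149378] [549.15557745 126.73806418] 61.9916485758748 [545.61796384  95.94477898]
slot [array([557.66388305,  71.82842288]), array([562.25531141, 116.00034584]), array([601.28111936,  65.78734546]), array([606.50197387, 111.12253207])] [581.92557192  91.18466156] 44.409908721436295 44.03359989668885
yaw y-axis->x -6.6983118075036
yaw y-axis->x -6.553559320091452
yaw y-axis->x -5.9342700798273
yaw y-axis->x -6.569311771253155
yaw slot -7.083858782263974
long yaw -6.180067760159197 141.5714064822761 expect 145.5
origin [array([545.56670108,  95.1217015 ]), array([545.61796384,  95.94477898]), array([541.66093869,  95.54462834])]
washer [485.51362841 108.67479545  40.        ] ((311.174072265625, 223.2201385498047), (71.52501678466797, 76.39720153808594), 93.70331573486328) bore [487.28831366 109.06092403]Traceback (most recent call last):
  File "<stdin>", line 15, in <module>
  File "h.py", line 22, in bronze
    return cv2.fitEllipse(cv2.convexHull(max(cs,key=cv2.contourArea)))
                                         ~~~^^^^^^^^^^^^^^^^^^^^^^^^
ValueError: max() iterable argument is empty
```

Call:
{"api": "send_rows", "payload": {"moves": [[[0.08,-0.07,-0.4],0],[[0,0,-0.5],0],[[0,0,-0.4],0],[[0,0,0],0],[[0,0,0],0]], "jaw": 0.92}}

```text
time: 2.85
tool_pos: [481.3, 109.4, 47.0]
eef_rot: [0.18, 3.134, 0.001]
wrist_force: [-0.1, 0.9, 0.2]
grip_width: 78.5
gripper_force: 0.0
```

```bash
python3 - <<'E'
from h import *
c=cam("wrist"); cv2.imwrite("pics/w3.png",c["img"][150:400]); s=manip.state(); print(s["time"],s["tool_pos"],s["eef_rot"],s["wrist_force"],s["grip_width"])
E
```

```text
2.9 [481.55747173 109.34252806  47.11619277] [1.80537366e-01 3.13302913e+00 8.37589836e-04] [-0.06548008 -0.57060752  0.25014842] 78.9162144424953
```

View pics/w3.png

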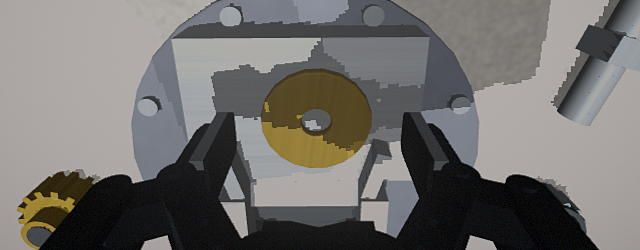

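The washer at (316,118) sits centred between the fingers (inner faces at 235 and 403). I'll lower, centre the washer on the slide axis, and cage it loosely.

Call:
{"api": "send_rows", "payload": {"moves": [[[0,0,-0.14],0],[[0,0,-0.135],0],[[0,0,0],0]]}}

```text
time: 3.28
tool_pos: [478.9, 108.9, 28.0]
eef_rot: [-0.181, -3.134, 0.0]
wrist_force: [0.1, -0.2, -0.2]
grip_width: 78.8
gripper_force: 0.0
```

Call:
{"api": "send_rows", "payload": {"moves": [[[0,0,0],0],[[-0.005,-0.04,0],0],[[-0.005,-0.04,0],0],[[-0.003,-0.036,0],0],[[0,0,0],0]], "jaw": 0.75}}

```text
time: 3.9
tool_pos: [479.2, 101.9, 28.9]
eef_rot: [0.182, 3.136, -0.0]
wrist_force: [0.7, -0.3, -0.7]
grip_width: 64.1
gripper_force: 0.0
```

```bash
python3 - <<'E'
from h import *
import pickle
c=cam("wrist"); pickle.dump(c,open("w4.pkl","wb"));cv2.imwrite("pics/w4.png",cv2.resize(c["img"][200:400,160:480],None,fx=2.4,fy=2.4)); s=manip.state(); print(s["time"],s["tool_pos"],s["eef_rot"],s["wrist_force"],s["grip_width"])
E
```

```text
3.95 [479.17709218 101.9103814   28.8714366 ] [ 1.81567113e-01  3.13623392e+00 -2.10342957e-04] [-0.64844807  0.31573254 -0.30901525] 63.72665237128346
```

View pics/w4.png

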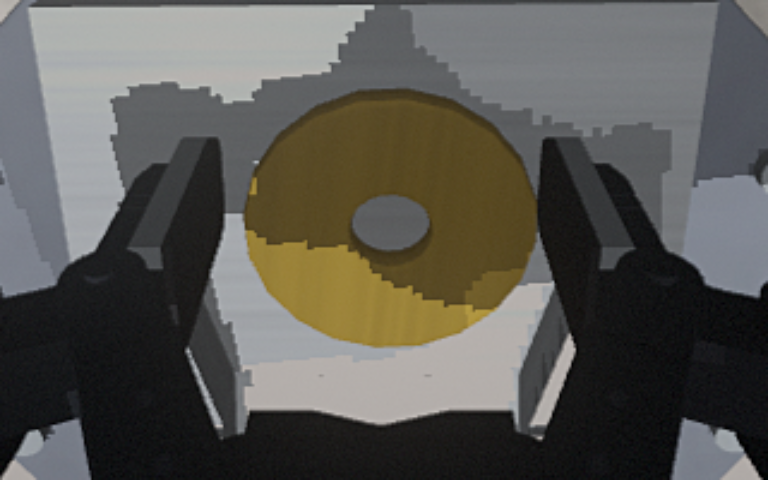

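The washer now touches only the +y finger. Its centre is 2.3 mm to the +y side of the base midline: crop 391 against 379 for both the landing and the lead-ins. The fingers' mid at 381 is on the midline. I'll tighten the cage a hair, release, and go behind the washer with the fingers part-closed as a two-point cradle.

Call:
{"api": "send_rows", "payload": {"moves": [[[0,0,0],0],[[0,0,0],0],[[0,0,0],0]], "jaw": 0.725}}

```text
time: 4.32
tool_pos: [479.1, 102.1, 28.8]
eef_rot: [-0.181, -3.136, 0.0]
wrist_force: [-0.4, 0.1, 0.1]
grip_width: 61.8
gripper_force: 0.0
```

Call:
{"api": "send_rows", "payload": {"moves": [[[0,0,0],0],[[0,0,0],0],[[0,0,0.25],0],[[0,0,0.35],0],[[-0.34,0.038,0],0]], "jaw": 0.9}}

```text
time: 4.95
tool_pos: [462.7, 104.6, 68.0]
eef_rot: [0.181, 3.129, 0.002]
wrist_force: [-0.7, -0.3, -0.5]
grip_width: 76.7
gripper_force: 0.0
```

Call:
{"api": "send_rows", "payload": {"moves": [[[-0.36,0.04,0],0],[[0,0,0],0],[[0,0,0],0],[[0,0,0],0],[[0,0,0],0]], "jaw": 0.27}}

```text
time: 5.58
tool_pos: [437.9, 106.7, 64.9]
eef_rot: [0.181, 3.136, 0.0]
wrist_force: [-0.6, -0.1, 0.5]
grip_width: 23.0
gripper_force: 0.0
```

```bash
cat >> h.py <<'E'
yaw=np.radians(-6.4); X=np.array([np.cos(yaw),np.sin(yaw)]); Y=np.array([-X[1],X[0]]); O=np.array([545.5,94.6])
def loc(p): d=np.array(p)[:2]-O; return np.round([X@d,Y@d],1)
def st():
    s=manip.state(); print(s["time"],"loc",loc(s["tool_pos"]),"z",s["tool_pos"][2],s["eef_rot"],"F",s["wrist_force"],"w",s["grip_width"])
E
python3 - <<'E'
from h import *
st()
c=cam("wrist"); cv2.imwrite("pics/w5.png",c["img"])
e=bronze(c,318,300,110); print(e)
for z in(40,): print(loc(onz(c,*e[0],z)))
E
```

```text
5.575 loc [-108.2    0. ] z 64.94097138701082 [1.81468528e-01 3.13584574e+00 5.94841044e-05] F [-0.62720167 -0.07521281  0.4731296 ] w 23.005402149257637
((319.52362060546875, 314.1881103515625), (79.6952133178711, 88.55644989013672), 87.51740264892578)
[-61.1   1.7]
```

View pics/w5.png

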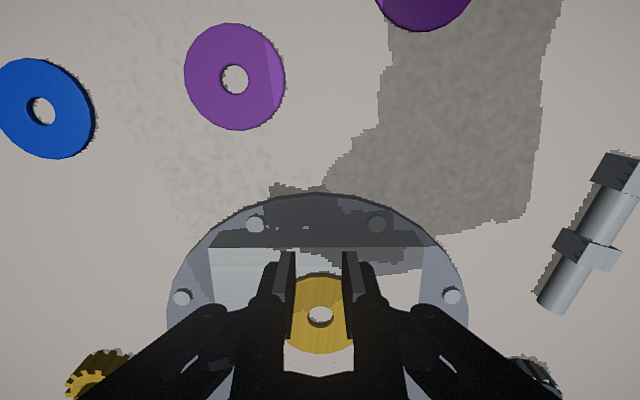

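The washer's bore (320,315) is in line with the gap between the fingers (mid 319), which are now behind it. I'll lower and push.

Call:
{"api": "send_rows", "payload": {"moves": [[[0,0,-0.25],0],[[0,0,-0.2],0],[[0,0,-0.05],0],[[0,0,0],0]]}}

```text
time: 6.12
tool_pos: [436.3, 106.7, 34.2]
eef_rot: [-0.181, -3.134, 0.001]
wrist_force: [-0.9, 0.5, -0.6]
grip_width: 23.0
gripper_force: 0.0
```

Call:
{"api": "send_rows", "payload": {"moves": [[[0.06,-0.0067,0],0],[[0.05,-0.0056,0],0],[[0.05,-0.0056,0],0],[[0.05,-0.0056,0],0],[[0,0,0],0]]}}

```text
time: 6.75
tool_pos: [450.2, 105.3, 34.9]
eef_rot: [0.181, 3.136, 0.0]
wrist_force: [0.2, 0.0, 0.5]
grip_width: 23.3
gripper_force: 0.0
```

```bash
cat >> h.py <<'E'
def look(n):
    st(); c=cam("wrist"); cv2.imwrite(f"pics/{n}.png",c["img"])
    try:
        e=bronze(c,318,300,120); print(e,"washer loc@40",loc(onz(c,*e[0],40)))
    except Exception as x: print(x)
    t=cam("side"); cv2.imwrite(f"pics/{n}s.png",t["img"])
    e=bronze(t,325,207,35); print("side",np.round(e[0],1),np.round(e[1],1),"loc@40",loc(onz(t,*e[0],40)))
E
python3 -c "
from h import *
look('w6')"
```

```text
6.75 loc [-95.9   0. ] z 34.90832467882288 [1.81242159e-01 3.13594021e+00 1.02367296e-04] F [0.16942866 0.03238169 0.54846245] w 23.264319272397195
((319.71734619140625, 331.9822998046875), (83.21041107177734, 97.48240661621094), 179.59844970703125) washer loc@40 [-61.4   1.7]
side [319.6 207.8] [15.  23.3] loc@40 [-55.2  -0.9]
```

Call:
{"api": "send_rows", "payload": {"moves": [[[0.05,-0.0056,0],0],[[0.05,-0.0056,0],0],[[0.05,-0.0056,0],0],[[0.05,-0.0056,0],0],[[0,0,0],0]]}}

```text
time: 7.48
tool_pos: [462.2, 104.0, 34.9]
eef_rot: [0.181, 3.136, 0.0]
wrist_force: [-1.2, 0.1, -0.5]
grip_width: 23.1
gripper_force: 0.0
```

```bash
python3 -c "
from h import *
look('w7')"
```

```text
7.475 loc [-83.8   0.1] z 34.867217723388244 [1.81251098e-01 3.13593580e+00 8.28162577e-05] F [-1.21154397  0.10082937 -0.46721812] w 23.066711392838695
((319.7240295410156, 331.4313049316406), (82.3984375, 98.48661041259766), 178.7790985107422) washer loc@40 [-49.6   1.7]
side [324.4 207.6] [15.2 22.9] loc@40 [-43.5  -0.9]
```

View pics/w7.png

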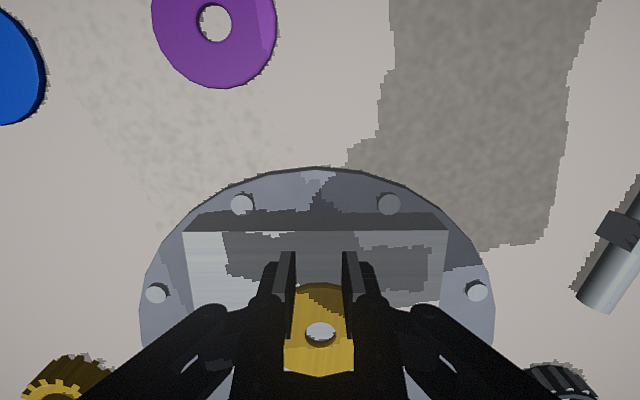

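The washer is following the cradle: bore at (320,332), on the midline. I'll keep pushing toward the mouth.

Call:
{"api": "send_rows", "payload": {"moves": [[[0.05,-0.0056,0],0],[[0.05,-0.0056,0],0],[[0.05,-0.0056,0],0],[[0.05,-0.0056,0],0],[[0.03,-0.0034,0],0]]}}

```text
time: 8.2
tool_pos: [475.8, 102.4, 34.8]
eef_rot: [0.181, 3.136, 0.0]
wrist_force: [-1.1, 0.5, 1.4]
grip_width: 23.0
gripper_force: 0.2
```

Call:
{"api": "send_rows", "payload": {"moves": [[[0.03,-0.0034,0],0],[[0.03,-0.0034,0],0],[[0.03,-0.0034,0],0],[[0.03,-0.0034,0],0]]}}

```text
time: 8.7
tool_pos: [482.9, 101.6, 34.8]
eef_rot: [0.181, 3.136, 0.0]
wrist_force: [-0.7, -0.2, -0.3]
grip_width: 22.7
gripper_force: 0.2
```

Call:
{"api": "send_rows", "payload": {"moves": [[[0.03,-0.0034,0],0],[[0.03,-0.0034,0],0],[[0.03,-0.0034,0],0],[[0.03,-0.0034,0],0]]}}

```text
time: 9.2
tool_pos: [490.0, 100.8, 34.8]
eef_rot: [-0.181, -3.136, 0.0]
wrist_force: [-0.3, -0.0, -0.1]
grip_width: 23.3
gripper_force: 0.2
```

```bash
python3 -c "
from h import *
look('w8')"
```

```text
9.2 loc [-55.8   0. ] z 34.810959663101166 [-1.81039377e-01 -3.13635856e+00  4.17217294e-05] F [-0.25162493 -0.04525535 -0.10407042] w 23.259760414673153
((318.68035888671875, 332.1632385253906), (82.57269287109375, 100.54513549804688), 7.050429821014404) washer loc@40 [-21.3   1.2]
side [336.  206.3] [15.3 23.1] loc@40 [-14.6   3.2]
```

Call:
{"api": "send_rows", "payload": {"moves": [[[0.03,-0.0034,0],0],[[0.03,-0.0034,0],0],[[0.03,-0.0034,0],0],[[0.03,-0.0034,0],0]]}}

```text
time: 9.8
tool_pos: [497.3, 100.0, 34.8]
eef_rot: [-0.181, -3.136, 0.0]
wrist_force: [-0.2, -0.0, 1.1]
grip_width: 22.9
gripper_force: 0.2
```

Call:
{"api": "send_rows", "payload": {"moves": [[[0.03,-0.0034,0],0],[[0.03,-0.0034,0],0],[[0.03,-0.0034,0],0],[[0.03,-0.0034,0],0]]}}

```text
time: 10.3
tool_pos: [504.4, 99.2, 34.8]
eef_rot: [-0.181, -3.136, 0.0]
wrist_force: [-0.3, -0.0, 0.8]
grip_width: 22.8
gripper_force: 0.3
```

```bash
python3 -c "
from h import *
look('w9')
a=cv2.imread('pics/w9.png'); b=cv2.imread('pics/w9s.png')
cv2.imwrite('pics/w9c.png',np.vstack([a[200:400,160:480],cv2.resize(b[180:242,275:375],(320,198),interpolation=cv2.INTER_CUBIC)]))"
```

```text
10.3 loc [-41.3  -0. ] z 34.800807842115425 [-1.81073274e-01 -3.13631106e+00  6.07375810e-05] F [-0.28714391 -0.01301813  0.82939917] w 22.753814068032394
((318.6095886230469, 332.16802978515625), (82.65531158447266, 100.2994384765625), 5.979361057281494) washer loc@40 [-6.8  1.1]
side [342.  205.8] [15.4 23. ] loc@40 [0.3 4.4]
```

View pics/w9c.png

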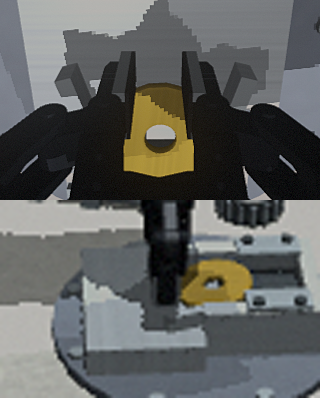

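The washer is between the walls at the crest and centred. I'll go on, raising the tips progressively to clear the lip.

Call:
{"api": "send_rows", "payload": {"moves": [[[0.03,-0.0034,0],0],[[0.03,-0.0034,0],0],[[0.03,-0.0034,0],0],[[0.03,-0.0034,0.01],0]]}}

```text
time: 10.9
tool_pos: [511.6, 98.4, 35.4]
eef_rot: [-0.181, -3.136, 0.0]
wrist_force: [-0.8, -1.1, 0.7]
grip_width: 22.9
gripper_force: 0.3
```

Call:
{"api": "send_rows", "payload": {"moves": [[[0.03,-0.0034,0.015],0],[[0.03,-0.0034,0.015],0],[[0.03,-0.0034,0.015],0],[[0.03,-0.0034,0.01],0]]}}

```text
time: 11.4
tool_pos: [519.0, 97.6, 38.8]
eef_rot: [0.181, 3.136, 0.0]
wrist_force: [0.6, 0.0, 0.7]
grip_width: 23.1
gripper_force: 0.1
```

```bash
python3 -c "
from h import *
look('w10')
a=cv2.imread('pics/w10.png'); b=cv2.imread('pics/w10s.png')
cv2.imwrite('pics/w10c.png',np.vstack([a[200:400,160:480],cv2.resize(b[180:242,285:385],(320,198),interpolation=cv2.INTER_CUBIC)]))"
```

```text
11.4 loc [-26.6   0. ] z 38.830640208256455 [1.81026423e-01 3.13606083e+00 1.14397873e-04] F [0.6121579  0.0281688  0.72157815] w 23.08143499468744
((319.5784606933594, 327.58319091796875), (86.12379455566406, 88.05594635009766), 20.362154006958008) washer loc@40 [8.4 1.6]
side [346.9 205.4] [13.3 22.6] loc@40 [12.7  5.6]
```

View pics/w10c.png

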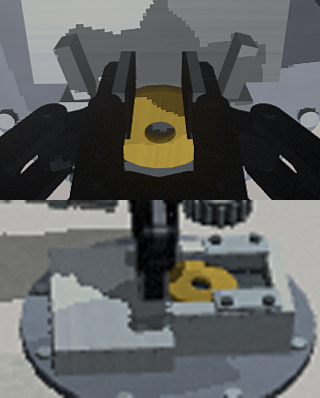

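It has tipped forward over the crest. I'll push on to drop it in, in small steps.

Call:
{"api": "send_rows", "payload": {"moves": [[[0.03,-0.0034,-0.01],0],[[0.03,-0.0034,-0.01],0],[[0.03,-0.0034,0],0],[[0.03,-0.0034,0],0],[[0.03,-0.0034,0],0]]}}

```text
time: 12.12
tool_pos: [527.8, 96.5, 37.5]
eef_rot: [-0.181, -3.136, 0.0]
wrist_force: [0.7, -0.5, -0.1]
grip_width: 22.7
gripper_force: 0.1
```

Call:
{"api": "send_rows", "payload": {"moves": [[[0.03,-0.0034,0],0],[[0.03,-0.0034,0],0],[[0.03,-0.0034,0],0],[[0.02,-0.0022,0],0],[[0,0,0],0]]}}

```text
time: 12.75
tool_pos: [534.5, 95.8, 37.5]
eef_rot: [0.181, 3.136, 0.0]
wrist_force: [-0.6, -0.2, -0.3]
grip_width: 23.2
gripper_force: 0.0
```

```bash
python3 -c "
from h import *
look('w11')
a=cv2.imread('pics/w11.png'); b=cv2.imread('pics/w11s.png')
cv2.imwrite('pics/w11c.png',np.vstack([a[200:400,160:480],cv2.resize(b[180:242,285:385],(320,198),interpolation=cv2.INTER_CUBIC)]))"
```

```text
12.75 loc [-11.  -0.] z 37.53897045605451 [1.81135290e-01 3.13616348e+00 6.02508983e-05] F [-0.62972335 -0.24553447 -0.32355051] w 23.200324485226297
((319.8646545410156, 327.875), (85.5128402709961, 90.85672760009766), 11.141921043395996) washer loc@40 [23.1  1.8]
side [351.2 205.2] [12.4 19.1] loc@40 [23.4  6. ]
```

I've miscounted: I've viewed 11 pictures, one over the limit of 10. I'll use numbers only from here.

Call:
{"api": "send_rows", "payload": {"moves": [[[0.02,-0.0022,0],0],[[0.02,-0.0022,0],0],[[0.015,-0.0017,0],0],[[0,0,0],0]]}}

```text
time: 13.35
tool_pos: [536.7, 95.5, 37.4]
eef_rot: [-0.181, -3.135, -0.0]
wrist_force: [-3.6, 0.5, 3.1]
grip_width: 23.0
gripper_force: 2.2
```

```bash
python3 -c "
from h import *
look('w12')"
```

```text
13.35 loc [-8.9 -0.1] z 37.42446177393909 [-1.80796406e-01 -3.13452927e+00 -2.23245971e-04] F [-3.64632234  0.49432286  3.05014637] w 23.02749796672596
((319.26104736328125, 327.50335693359375), (86.77743530273438, 91.2527084350586), 7.023390293121338) washer loc@40 [24.8  1.4]
side [351.6 205.4] [11.8 18.3] loc@40 [24.2  5. ]
```

Call:
{"api": "send_rows", "payload": {"moves": [[[-0.01,0.001,0.0],0],[[0,0,0.03],0],[[0,0,0],0],[[0,0,0],0]]}}

```text
time: 13.95
tool_pos: [537.8, 95.4, 39.5]
eef_rot: [0.181, 3.135, -0.0]
wrist_force: [-0.6, 0.0, 0.6]
grip_width: 22.8
gripper_force: 0.0
```

```bash
python3 -c "
from h import *
look('w13')"
```

```text
13.95 loc [-7.7 -0. ] z 39.48850814007629 [ 1.81217058e-01  3.13496446e+00 -3.96572766e-05] F [-0.60966517  0.04196741  0.64050502] w 22.75079631149816
((318.6673278808594, 324.52923583984375), (87.26516723632812, 89.6327896118164), 7.506188869476318) washer loc@40 [25.9  1.1]
side [352.2 205.4] [11.9 16.9] loc@40 [25.7  4.9]
```

Call:
{"api": "send_rows", "payload": {"moves": [[[0.012,-0.0013,0],0],[[0.013,-0.0015,0],0],[[0,0,0],0]]}}

```text
time: 14.42
tool_pos: [538.6, 95.3, 39.3]
eef_rot: [-0.181, -3.136, 0.0]
wrist_force: [0.2, -0.5, -0.1]
grip_width: 23.0
gripper_force: 0.0
```

```bash
python3 -c "
from h import *
look('w14')"
```

```text
14.425 loc [-7.  -0.1] z 39.283657296762655 [-1.81142343e-01 -3.13636222e+00  2.73561532e-05] F [ 0.18244331 -0.48239521 -0.11771921] w 22.989925848202095
((318.9932861328125, 324.5993957519531), (86.92607879638672, 89.37998962402344), 7.797213077545166) washer loc@40 [26.5  1.3]
side [352.3 205.1] [12.4 16.7] loc@40 [26.1  6. ]
```

Call:
{"api": "send_rows", "payload": {"moves": [[[-0.15,0.017,0.05],0],[[0,0,0.6],0],[[-0.3,0.034,0.6],0],[[0,0,0.4],0],[[0,0,0],0]]}}

```text
time: 15.15
tool_pos: [512.9, 98.6, 140.6]
eef_rot: [0.181, 3.131, 0.001]
wrist_force: [-0.2, 0.0, 0.6]
grip_width: 23.0
gripper_force: 0.0
```

Call:
{"api": "send_rows", "payload": {"moves": [[[0,0,0],0],[[0,0,0],0],[[0,0,0],0],[[0,0,0],0]], "jaw": 1.0}}

```text
time: 15.65
tool_pos: [511.2, 98.3, 137.6]
eef_rot: [-0.181, -3.135, 0.0]
wrist_force: [0.0, -0.2, 0.4]
grip_width: 85.5
gripper_force: 0.0
```

```bash
python3 -c "
from h import *
st(); c=cam('wrist'); t=cam('top'); s=cam('side')
W=np.array([*(O+31.5*X),38.]); 
for n,k in(('wrist',c),('top',t),('side',s)):
    u,v=proj(k,W); h=cv2.cvtColor(k['img'],cv2.COLOR_BGR2HSV); m=cv2.inRange(h,(12,80,30),(32,255,255))
    z=np.zeros_like(m); cv2.circle(z,(int(u),int(v)),60 if n=='wrist' else 22,255,-1); m&=z
    cv2.imwrite('pics/m_%s.png'%n,m)
    cs,hi=cv2.findContours(m,cv2.RETR_CCOMP,cv2.CHAIN_APPROX_NONE)
    i=max(range(len(cs)),key=lambda i:cv2.contourArea(cs[i])); print(n,'pred',round(u,1),round(v,1),'bbox',cv2.boundingRect(cs[i]))
    H=[q for q in range(len(cs)) if hi[0][q][3]==i]
    for q in H:
        if cv2.contourArea(cs[q])>8: 
            M=cv2.moments(cs[q]); uv=M['m10']/M['m00'],M['m01']/M['m00']; print(' hole',uv,cv2.boundingRect(cs[q]),[loc(onz(k,*uv,zz)) for zz in(34,38,42)])
    if n=='wrist':
        ys,xs=np.nonzero(m); vt=ys.min(); print(' tail',xs[ys==vt].mean(),vt,loc(onz(k,xs[ys==vt].mean(),vt,38)))
"
```

```text
15.65 loc [-34.5  -0.1] z 137.6442334703332 [-1.81027183e-01 -3.13514329e+00  2.39742163e-04] F [ 0.00908678 -0.23661335  0.41419533] w 85.5196293183529
wrist pred 317.4 275.4 bbox (286, 243, 68, 59)
 hole (319.2618432385874, 272.69422911283374) (310, 266, 20, 14) [array([31.2,  1.6]), array([28.8,  1.6]), array([26.3,  1.6])]
 tail 318.5 243 [0.4 1. ]Traceback (most recent call last):
  File "<string>", line 10, in <module>
    i=max(range(len(cs)),key=lambda i:cv2.contourArea(cs[i])); print(n,'pred',round(u,1),round(v,1),'bbox',cv2.boundingRect(cs[i]))
ValueError: max() iterable argument is empty
```

Call:
{"api": "send_rows", "payload": {"moves": [[[0.5,-0.056,0],0],[[0.5,-0.056,0],0],[[0,0,0],0],[[0,0,0],0],[[0,0,0],0]]}}

```text
time: 16.42
tool_pos: [570.4, 91.8, 138.1]
eef_rot: [-0.181, -3.135, 0.0]
wrist_force: [0.2, 0.0, 0.5]
grip_width: 85.7
gripper_force: 0.0
```

```bash
cat >> h.py <<'E'
def bore():
    k=cam('wrist'); u,v=proj(k,np.array([*(O+31.5*X),38.])); h=cv2.cvtColor(k['img'],cv2.COLOR_BGR2HSV); m=cv2.inRange(h,(12,80,30),(32,255,255))
    z=np.zeros_like(m); cv2.circle(z,(int(u),int(v)),60,255,-1); m&=z
    cs,hi=cv2.findContours(m,cv2.RETR_CCOMP,cv2.CHAIN_APPROX_NONE)
    i=max(range(len(cs)),key=lambda i:cv2.contourArea(cs[i])); q=max([q for q in range(len(cs)) if hi[0][q][3]==i],key=lambda q:cv2.contourArea(cs[q]))
    M=cv2.moments(cs[q]); uv=M['m10']/M['m00'],M['m01']/M['m00']; b=cv2.boundingRect(cs[q])
    print('bore',np.round(uv,1),b,'ring',cv2.boundingRect(cs[i]),'tail',loc(onz(k,*[np.mean(cs[i][cs[i][:,0,1]==cs[i][:,0,1].min()],0)[0][0],cs[i][:,0,1].min()],38)))
    for zz in(31,34,37,40): print(zz,loc(onz(k,*uv,zz)))
    return ray(k,*uv),ray(k,uv[0],b[1]),ray(k,uv[0],cs[i][:,0,1].min())
E
python3 - <<'E'
from h import *
import pickle
st(); a=bore(); pickle.dump(a,open('a.pkl','wb'))
E
```

```text
16.425 loc [25.1 -0. ] z 138.08323863970938 [-1.80719613e-01 -3.13520409e+00  1.07625229e-04] F [0.20011317 0.04859039 0.4820026 ] w 85.69477166070503
bore [318.8 207.6] (308, 199, 22, 18) ring (284, 173, 71, 68) tail [0.1 1.2]
31 [31.2  1.5]
34 [30.1  1.5]
37 [29.   1.5]
40 [27.9  1.5]
```

Call:
{"api": "send_rows", "payload": {"moves": [[[-0.5,0.056,0],0],[[-0.5,0.056,0],0],[[-0.5,0.056,0],0],[[0,0,0],0],[[0,0,0],0]]}}

```text
time: 17.1
tool_pos: [482.0, 101.8, 138.7]
eef_rot: [0.181, 3.135, 0.0]
wrist_force: [0.4, -0.7, 0.2]
grip_width: 85.5
gripper_force: 0.0
```

```bash
python3 - <<'E'
from h import *
import pickle
st(); b=bore(); a=pickle.load(open('a.pkl','rb'))
for n,p,q in zip(("centre","rear rim","tail"),a,b):
    t=tri([p,q]); print(n,loc(t),t[2])
E
```

```text
17.1 loc [-63.9   0.1] z 138.7151161795051 [1.80704065e-01 3.13482334e+00 1.61756246e-04] F [ 0.4359605  -0.72650287  0.17227523] w 85.4961693851889
bore [319.  300.4] (310, 294, 19, 13) ring (287, 273, 65, 54) tail [0.7 0.8]
31 [34.1  1.6]
34 [31.9  1.6]
37 [29.7  1.6]
40 [27.5  1.6]
centre [28.3  1.5] 38.90449257345537
rear rim [20.6  1.6] 40.180539542042325
tail [-0.3  1.6] 39.675252589839516
```

The bore triangulates to z 38.9 and the tail to 39.7. That is nearly flat and about 5 mm below where a washer hung on the crest would be, so it has dropped in. Next I'll move the nearly shut fingers over the bore to press.

Call:
{"api": "send_rows", "payload": {"moves": [[[0.4,-0.04,0],0],[[0.4,-0.04,0],0],[[0.4,-0.04,0],0],[[0.36,-0.038,0],0],[[0,0,-0.3],0]], "jaw": 0.07}}

```text
time: 17.77
tool_pos: [579.2, 92.0, 121.3]
eef_rot: [0.182, 3.131, 0.001]
wrist_force: [-0.4, -0.7, -0.0]
grip_width: 6.1
gripper_force: 0.0
```

Call:
{"api": "send_rows", "payload": {"moves": [[[0,0,-0.4],0],[[0,0,-0.4],0],[[0,0,-0.15],0],[[0,0,0],0],[[0,0,0],0]]}}

```text
time: 18.4
tool_pos: [575.8, 92.4, 64.1]
eef_rot: [0.181, 3.135, 0.0]
wrist_force: [-1.2, 0.1, 0.2]
grip_width: 6.3
gripper_force: 0.0
```

```bash
python3 - <<'E'
from h import *
st()
E
```

```text
18.4 loc [30.3  1.1] z 64.11885334001335 [1.80895266e-01 3.13493246e+00 2.80185532e-04] F [-1.20474709  0.13719827  0.24483553] w 6.2609102210529475
```

Lowering through the slot.

Call:
{"api": "send_rows", "payload": {"moves": [[[0,0,-0.1],0],[[0,0,-0.1],0],[[0,0,-0.1],0],[[0,0,0],0]]}}

```text
time: 18.9
tool_pos: [574.4, 92.2, 44.5]
eef_rot: [-0.181, -3.135, 0.0]
wrist_force: [0.4, 0.3, 0.9]
grip_width: 5.9
gripper_force: 0.0
```

Call:
{"api": "send_rows", "payload": {"moves": [[[0,0,-0.02],0],[[0,0,-0.02],0],[[0,0,0],0]]}}

```text
time: 19.27
tool_pos: [575.2, 92.3, 43.0]
eef_rot: [0.181, 3.136, 0.0]
wrist_force: [0.4, -0.9, 0.1]
grip_width: 6.0
gripper_force: 0.0
```

Call:
{"api": "send_rows", "payload": {"moves": [[[0,0,-0.02],0],[[0,0,-0.02],0],[[0,0,0],0]]}}

```text
time: 19.65
tool_pos: [575.1, 92.2, 40.4]
eef_rot: [-0.181, -3.136, 0.0]
wrist_force: [0.2, 0.3, 0.1]
grip_width: 6.1
gripper_force: 0.0
```

Call:
{"api": "send_rows", "payload": {"moves": [[[0,0,-0.01],0],[[0,0,-0.01],0],[[0,0,0],0]]}}

```text
time: 20.02
tool_pos: [575.0, 92.3, 39.1]
eef_rot: [-0.181, -3.136, 0.0]
wrist_force: [-0.7, -0.0, -0.1]
grip_width: 5.9
gripper_force: 0.0
```

Call:
{"api": "send_rows", "payload": {"moves": [[[0,0,-0.01],0],[[0,0,-0.01],0],[[0,0,0],0]]}}

```text
time: 20.4
tool_pos: [575.2, 92.3, 38.2]
eef_rot: [0.181, 3.136, 0.0]
wrist_force: [-0.2, -0.5, 0.9]
grip_width: 6.0
gripper_force: 0.6
```

Call:
{"api": "send_rows", "payload": {"moves": [[[0,0,-0.01],0],[[0,0,-0.01],0],[[0,0,0],0]]}}

```text
time: 20.78
tool_pos: [575.2, 92.3, 37.2]
eef_rot: [0.181, 3.136, 0.0]
wrist_force: [-1.7, -0.6, 3.7]
grip_width: 5.9
gripper_force: 2.3
```

Contact at z≈38.2. I'll press in small steps.

Call:
{"api": "send_rows", "payload": {"moves": [[[0,0,-0.01],0],[[0,0,0],0]]}}

```text
time: 21.02
tool_pos: [575.2, 92.3, 36.3]
eef_rot: [0.181, 3.136, 0.0]
wrist_force: [-0.7, -0.9, 4.7]
grip_width: 5.2
gripper_force: 2.3
```

Call:
{"api": "send_rows", "payload": {"moves": [[[0,0,-0.01],0],[[0,0,0],0]]}}

```text
time: 21.28
tool_pos: [575.2, 92.3, 35.7]
eef_rot: [0.181, 3.136, 0.0]
wrist_force: [-1.2, -0.3, 5.4]
grip_width: 6.0
gripper_force: 2.2
```

Call:
{"api": "send_rows", "payload": {"moves": [[[0,0,-0.01],0],[[0,0,0],0]]}}

```text
time: 21.52
tool_pos: [575.2, 92.3, 35.0]
eef_rot: [0.181, 3.136, 0.0]
wrist_force: [-1.2, 0.1, 2.7]
grip_width: 6.1
gripper_force: 2.1
```

Call:
{"api": "send_rows", "payload": {"moves": [[[0,0,-0.01],0],[[0,0,0],0]]}}

```text
time: 21.78
tool_pos: [575.2, 92.3, 34.5]
eef_rot: [0.181, 3.136, 0.0]
wrist_force: [-1.0, -0.2, 5.2]
grip_width: 6.0
gripper_force: 2.1
```

Call:
{"api": "send_rows", "payload": {"moves": [[[0,0,-0.01],0],[[0,0,0],0]]}}

```text
time: 22.02
tool_pos: [575.3, 92.3, 34.4]
eef_rot: [0.181, 3.136, 0.0]
wrist_force: [-1.3, -0.4, 7.0]
grip_width: 5.7
gripper_force: 3.5
```

Call:
{"api": "send_rows", "payload": {"moves": [[[0,0,-0.008],0],[[0,0,0],0]]}}

```text
time: 22.28
tool_pos: [575.3, 92.3, 34.3]
eef_rot: [0.181, 3.136, -0.0]
wrist_force: [-2.8, 1.0, 10.3]
grip_width: 5.9
gripper_force: 4.7
```

Bottomed: the z motion has stopped and the force is rising.

Call:
{"api": "send_rows", "payload": {"moves": [[[0,0,-0.008],0],[[0,0,0],0],[[0,0,0],0]]}}

```text
time: 22.65
tool_pos: [575.3, 92.3, 34.2]
eef_rot: [0.181, 3.136, -0.0]
wrist_force: [-4.1, 0.2, 13.0]
grip_width: 5.8
gripper_force: 6.0
```

```bash
python3 - <<'E'
from h import *
for i in range(4): cam("side"); st()
E
```

```text
22.7 loc [29.9  1. ] z 34.21674151065639 [ 1.80999201e-01  3.13595462e+00 -4.65915199e-05] F [-3.89371798e+00 -9.87597659e-03  1.17967936e+01] w 5.638948400749264
22.75 loc [29.9  1. ] z 34.208695231635595 [ 1.80994226e-01  3.13599190e+00 -8.96768219e-06] F [-3.43943529 -0.30077314 12.47435731] w 6.085804428946413
22.8 loc [29.9  1. ] z 34.19737402004807 [ 1.80966211e-01  3.13598908e+00 -6.46167824e-06] F [-3.82314865  0.23836193 11.47921043] w 6.011929277681616
22.85 loc [29.9  1. ] z 34.21891705807721 [ 1.81024915e-01  3.13597836e+00 -1.63184308e-05] F [-4.26247115 -0.67295812 12.11883121] w 6.174627159695763
```

Call:
{"api": "send_rows", "payload": {"moves": [[[0,0,-0.008],0],[[0,0,0],0],[[0,0,0],0],[[0,0,0],0]]}}

```text
time: 23.35
tool_pos: [575.4, 92.3, 34.2]
eef_rot: [0.181, 3.136, -0.0]
wrist_force: [-4.4, 0.0, 14.0]
grip_width: 6.0
gripper_force: 7.2
```

```bash
python3 - <<'E'
from h import *
for i in range(3): cam("side"); st()
E
```

```text
23.4 loc [29.9  1. ] z 34.14306901308457 [ 1.81002124e-01  3.13590874e+00 -9.37068874e-05] F [-5.01658881  0.6185978  14.41838866] w 5.907115898339519
23.45 loc [29.9  1. ] z 34.138036649891845 [ 1.80944407e-01  3.13592720e+00 -5.70404912e-05] F [-4.94701355  0.04790281 15.44005161] w 5.840009587496649
23.5 loc [29.9  1. ] z 34.16484769064209 [ 1.80900346e-01  3.13584800e+00 -2.86224689e-05] F [-4.15440639  0.18792991 14.79488131] w 5.575483226605255
```

15 N is held with no further travel. I'll retreat and verify.

Call:
{"api": "send_rows", "payload": {"moves": [[[0,0,0.03],0],[[0,0,0.2],0],[[0,0,0.5],0],[[-0.2,0.022,0.6],0],[[0,0,0.4],0]]}}

```text
time: 24.12
tool_pos: [563.0, 93.7, 137.9]
eef_rot: [0.181, 3.136, 0.0]
wrist_force: [0.5, -0.7, -0.5]
grip_width: 6.1
gripper_force: 0.0
```

Call:
{"api": "send_rows", "payload": {"moves": [[[0,0,0],0],[[0,0,0],0],[[0,0,0],0],[[0,0,0],0],[[0,0,0],0]], "jaw": 1.0}}

```text
time: 24.75
tool_pos: [562.8, 93.5, 135.6]
eef_rot: [-0.181, -3.135, 0.0]
wrist_force: [-0.2, -0.0, -0.2]
grip_width: 85.5
gripper_force: 0.0
```

```bash
python3 - <<'E'
from h import *
import pickle
st(); a=bore(); pickle.dump(a,open('a.pkl','wb'))
E
```

```text
24.75 loc [17.3  0.9] z 135.60688653862852 [-1.81092786e-01 -3.13518794e+00  1.38871706e-04] F [-0.18058872 -0.01243828 -0.1819646 ] w 85.4867827133992
bore [317.8 216.7] (308, 208, 21, 19) ring (283, 183, 70, 68) tail [-0.4  1.4]
31 [30.6  1.6]
34 [29.4  1.6]
37 [28.2  1.6]
40 [27.   1.6]
```

Call:
{"api": "send_rows", "payload": {"moves": [[[-0.6,0.067,0],0],[[-0.6,0.067,0],0],[[-0.3,0.033,0],0],[[0,0,0],0],[[0,0,0],0]]}}

```text
time: 25.42
tool_pos: [474.8, 103.6, 136.8]
eef_rot: [0.181, 3.134, 0.0]
wrist_force: [-0.7, 0.1, -0.3]
grip_width: 85.1
gripper_force: 0.0
```

```bash
python3 - <<'E'
from h import *
import pickle
st(); b=bore(); a=pickle.load(open('a.pkl','rb'))
for n,p,q in zip(("centre","rear rim","tail"),a,b):
    t=tri([p,q]); print(n,loc(t),t[2])
E
```

```text
25.425 loc [-71.2   1.1] z 136.78412776445646 [1.81258516e-01 3.13398187e+00 2.94703126e-04] F [-0.6878395   0.11279359 -0.26934672] w 85.1229368329439
bore [318.1 305.1] (309, 298, 19, 15) ring (286, 280, 65, 53) tail [-0.7  1.7]
31 [30.6  1.7]
34 [28.4  1.7]
37 [26.1  1.7]
40 [23.8  1.7]
centre [30.5  1.6] 31.126199677718915
rear rim [22.9  1.7] 31.055665016060537
tail [-0.1  1.7] 37.104694378112924
```

The bore and its rear rim both sit at z≈31, so the washer is flat. The tail is hidden below the crest, and the centre is within 2 mm of the pocket's middle.

```bash
python3 -c "
from h import *
print(manip.job_done())"
```

```text
the job is handed in; nothing more can be done
None
```

Handed in with no verdict returned: the washer measured flat in the pocket within about 2 mm of its middle, pressed with about 15 N until the seat stopped moving, and the gripper is clear; I viewed 11 pictures, one over the limit of 10.

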